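# Draw the long squeegee from its rack and hold it ready over the ink slab

### The job

Take the longer of the two squeegees out of the wooden rack, drawing it straight up, and carry it over the marble ink slab. Tip it to the pulling attitude, about 30 degrees off upright, with the handle leaning back over the slab's steel-edged side (the side nearer the robot), the rubber edge level, parallel to the steel strip, and about 15 cm above the middle of the slab. Finish holding it still there, without ever touching the slab with it, and leave the short squeegee, the tape roll and the red-lidded jar where they are.

Things in the scene. Friction and masses are not known exactly. Their poses are not given: they have to be found in the camera images.
- long_squeegee_centre (a point): Centre of the long squeegee (wooden handle, rubber blade): 110 mm handle top to blade edge, 220 mm long, 31 mm thick, about 0.22 kg. Own x from handle to blade, y along the length, z through the thickness. It starts blade down (x down) in either rack slot, handle top 127 mm above the table. The handle is 28 mm thick at a ridge 12 mm below its top, 19 mm lower down; top 60 mm free of the rack: grasp across the thickness.
- long_squeegee_blade (a point): Middle of the long squeegee's rubber edge, 55 mm from its centre along its own +x. Axes as above. The rubber is 9 mm thick and stands 25 mm out of the wood.
- long_squeegee_handle (a point): Middle of the top of the long squeegee's handle, 55 mm from its centre along its own -x. Axes as above.
- short_squeegee_centre (a point): Centre of the short squeegee, of the same make and profile but 165 mm long; it stands blade down in the other slot and stays there. Axes as for the long one.
- rack: Fixed plywood rack, 150 x 278 mm, 64 mm high; origin under its centre, z up. Two open-topped slots, 35 mm wide, 262 mm long, run along its y at x = -45 and +45 mm. A squeegee sits about 2 mm clear of the 6 mm walls, shoulders on rails 42 mm above the table, blade edge hanging 17 mm above the table: it must rise more than 47 mm to leave the slot.
- slab_top (a point): Middle of the top of the ink slab: a fixed wooden tray 160 x 200 mm with a pale marble plate, top 20 mm above the table. z up, y along its 200 mm side, -x towards the edge with the flat steel strip (12 mm wide, 2 mm proud of the marble), the side nearer the robot.
- slab: The same ink slab; origin at the centre of its underside, 20 mm below slab_top, same axes.
- long_squeegee: The long squeegee; origin in the middle of one broad face, 15.5 mm from its centre along its own -z, axes as for its centre.
- short_squeegee: The short squeegee; origin in the middle of one broad face, axes as for its centre.
- tape: Brown roll of tape lying on the table, 84 mm across, 30 mm high; origin under its centre. Leave alone.
- red_jar: Small ink jar with a red lid, 67 mm across, 62 mm high; origin under its centre. Leave alone.

How it is judged:
By the outcome, as a careful person would: the job done as asked, in the order asked, and still so for the second after the job is handed in, while the arm keeps its last pose, push and grip.
It also fails if it takes over 32 s, if anything falls off the work surface, if the arm or the gripper's body presses on something with over 40 N, if the wrist force passes 120 N, or if a joint passes its speed limit or range.

### The arm

A 6-joint arm with a two-finger parallel gripper is mounted at the origin on a cart in front of the work surface, level with it; the furniture and walls round the work are solid. World frame = base frame: x ahead of the robot, y to its left, z up, the work surface at z = 0. Lengths are in m, angles in rad, forces in N, time in s.
With the tool pointing down it reaches from about 0.35 to 0.85 m from the base axis. Payload 8.1 kg.
Tool frame: the origin (TCP) lies between the finger pads; the fingertips stand 14 mm ahead of it and the grasp point (between the pads) lies 5 mm behind it; z points along the fingers, y is the line along which they close (so a half turn about z gives the same grasp; the last joint's range is limited). The gripper opens to 93 mm and grips with 3 to 60 N. Pads are 15 mm wide; open, the fingers measure 128 mm over their backs; the gripper's body (75 mm by 188 mm) begins 65 mm behind the grasp point.
Start: joints at [1.2, 0.13, 1.488, -0, 1.523, -0.085], TCP at [0.169, 0.576, 0.233] pointing down, gripper open.
Joint ranges: [-2.96, 2.96], [-0.89, 2.26], [0.02, 2.5], [-1.34, 4.48], [0, 2.73], [-2.66, 2.66]. Speed limits (rad/s): [2.39, 2.39, 2.79, 3.14, 3.14, 3.14].

### API

Orientations are given as a rotation vector (axis times angle).
In Python, from plant import robot gives the robot as it stands.
- The arm moves only by the tool arm_command, never from a script. Its argument "targets" is a list of rows, each an object of numbers: "x", "y", "z": the shift along the world's x, y, z in units of 500 mm (1.0 is 500 mm); "rx", "ry", "rz": the turn, a rotation vector about the world's x, y, z in units of 2 rad (1.0 is 2 rad); "claw": the closure in counts, from 0 (fully open) to 255 (shut). In form: [{"x": .., "y": .., "z": .., "rx": .., "ry": .., "rz": .., "claw": ..}, ...]. A call has 1 to 10 rows; each row is the pose to reach, as a shift and turn from the pose commanded when the call began; what a row does not reach only later rows make up. A row lasts 1/12 s, in which the tool goes at most 41.7 mm and 7.16 degrees, less where a joint would pass 70% of its speed; a pose out of reach is approached as far as the arm can. A call with a number of a shift or a turn outside -1 to 1 is refused whole. A call with a gripper value outside its range is refused whole. The fingers move at their own pace and stop on an object; "squeeze" is the grip in N (left out, the last holds). Time passes only in rows, so rows that repeat a pose let the fingers close. It gives the time, the measured TCP pose, the force, the opening and the grip force at its end, in the units of the state.
- robot.read_state(): the state, without advancing time (a new reading comes with each control period).
- robot.read_camera(name): name is "scene" or "side" or "wrist"; returns (picture, depth): 400x640x3 uint8, red, green, blue; 400x640 float32, m along the optical axis (not along the pixel's ray), 0 where there is no reading.
- robot.get_calibration(name): a dict with "intrinsics" (3x3 intrinsics, pixels), "dist" ([k1, k2, p1, p2, k3] as OpenCV has them; the pictures are not rectified), "origin" and "orientation" of the camera in the world. Camera axes: x right, y up, looking along -z (the intrinsics and any distortion apply to the point x, -y, -z); pixel columns grow to the right and rows downward; lengths in m; the calibration is good to about 2 mm. A picture is of the moment at which its call begins: read the wrist's pose just before it. get_calibration takes no time and is no camera call; for the wrist camera it gives the pose at the moment of the call.
- robot.close_job(): hands the job in; it is judged then, once.
The state is a dict: "t": time; "q": joint angles; "dq": joint speeds; "joint_torque": joint torques, N m; "tool_pos": TCP position; "orientation": TCP orientation; "force": force on the tool from outside, world axes, zero at the start; "wrist_torque": the same for the moment, N m; "opening": finger opening in m; "gripper_force": force on a finger pad.
Only numpy, scipy, OpenCV 4.12 (cv2) and the standard library are available. Lean on these libraries where they do the work, as an engineer would, in place of code of your own. Each camera call takes 0.05 s, during which the arm holds its last target. There are 200 camera calls.

## Working session

There is one attempt and no reset: what is moved stays moved. The work goes in short steps, Python scripts to look and compute and a tool call to move; the robot and the scene stay as the last step left them, time stands still between calls to the robot, and variables do not carry over. Pictures are saved under pics/ and viewed, at most 10 in all, crops included, and the job is handed in when it is done.

Besides the shell and the picture viewer there is one more tool, called after "Call:" by a JSON object that holds its "name" and its "arguments". arm_command: Moves the arm, as the interface text tells. Shifts and turns lie within -1 to 1; 1 stands for 500 mm of shift or 2 rad of turn. Its arguments: {"type":"object","properties":{"targets":{"type":"array","items":{"type":"object","properties":{"x":{"type":"number","minimum":-1,"maximum":1},"y":{"type":"number","minimum":-1,"maximum":1},"z":{"type":"number","minimum":-1,"maximum":1},"rx":{"type":"number","minimum":-1,"maximum":1},"ry":{"type":"number","minimum":-1,"maximum":1},"rz":{"type":"number","minimum":-1,"maximum":1},"claw":{"type":"number"}}}},"squeeze":{"type":"number"}},"required":["targets"]}

```bash
mkdir -p pics; cat > h.py <<'E'
import numpy as np, cv2
from plant import robot
def cal(n):
    c=robot.get_calibration(n); return {k:np.array(v,float) for k,v in c.items()}
def R_of(o):
    o=np.array(o,float); return o if o.shape==(3,3) else cv2.Rodrigues(o.reshape(3,1))[0]
def world(c,uv,depth):
    "pixels Nx2 and depth -> world"
    p=cv2.undistortPoints(np.array(uv,float).reshape(-1,1,2),c['intrinsics'],c['dist']).reshape(-1,2)
    d=np.asarray(depth,float).reshape(-1)
    P=np.c_[p[:,0]*d,-p[:,1]*d,-d]
    return P@R_of(c['orientation']).T+c['origin']
def onplane(c,uv,z):
    P=world(c,uv,np.ones(len(np.reshape(uv,(-1,2)))))-c['origin']
    return c['origin']+P*((z-c['origin'][2])/P[:,2])[:,None]
def cloud(c,depth):
    v,u=np.mgrid[0:400,0:640]
    return world(c,np.c_[u.ravel(),v.ravel()],depth.ravel()).reshape(400,640,3)
E
python3 - <<'E'
from h import *
ims=[]
for n in ("scene","side","wrist"):
    c=cal(n); im,d=robot.read_camera(n); np.savez(f'{n}.npz',im=im,d=d,**c)
    print(n,c['origin'].round(3),c['orientation'].round(3).tolist(),c['intrinsics'][0,0],c['dist'],(d>0).mean())
    cv2.imwrite(f'pics/{n}0.png',im[:,:,::-1])
print(robot.read_state())
E
```

```text
scene [-0.031 -0.589  0.679] [0.918, -0.403, -0.761] 370.83612027778605 [-0.02555853  0.          0.          0.          0.        ] 0.989359375
side [0.496 0.963 0.647] [0.067, -1.559, -2.627] 489.98334378574117 [-0.06374877  0.          0.          0.          0.        ] 0.99594921875
wrist [0.088 0.598 0.385] [-0.263, -0.195, 1.274] 358.25670293625836 [0.01225516 0.         0.         0.         0.        ] 0.9958203125
{'t': 0.15, 'q': array([ 1.19962767e+00,  1.30968179e-01,  1.48904098e+00,  1.76723159e-05,
        1.52300243e+00, -8.53935077e-02]), 'dq': array([ 0.00134438, -0.00185013, -0.00301061,  0.00091807, -0.00096303,
        0.00027852]), 'joint_torque': array([-1.03573461e-04, -5.60476327e+01, -4.92333412e+01,  7.68271764e-02,
        3.04666080e-02, -1.32296432e-04]), 'tool_pos': array([0.16895537, 0.57527953, 0.23183355]), 'orientation': array([-4.47321655e-01, -3.10924067e+00,  2.16451873e-03]), 'force': array([-0.23874066,  0.21894982,  0.43639173]), 'wrist_torque': array([-0.04570104,  0.050554  , -0.00200283]), 'gripper_force': 0.0, 'opening': 0.09258690916575837}
```

View pics/scene0.png

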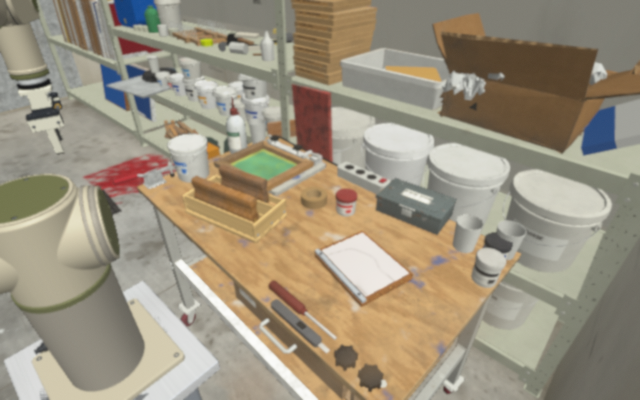

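View pics/side0.png

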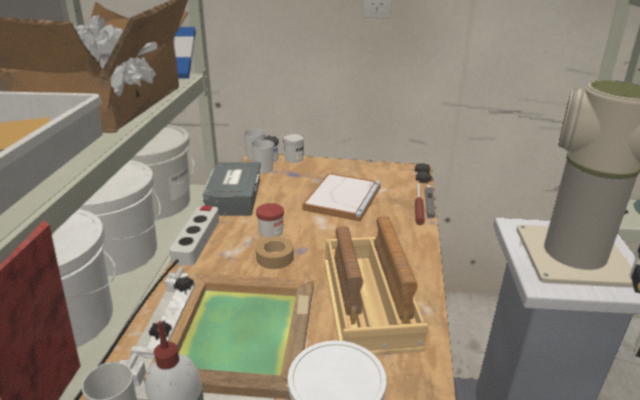

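The scene view shows the rack at about (235,205) and the slab at (362,265), with its steel strip on the left. In the side view the two squeegees are at (348,268) (short) and (395,265) (apparently long), with the slab at (343,195). Next I measure them from both clouds.

```bash
python3 - <<'E'
from h import *
for n in ("scene","side"):
    f=np.load(n+'.npz'); c={k:f[k] for k in('intrinsics','dist','origin','orientation')}
    W=cloud(c,f['d']); im=f['im']; hsv=cv2.cvtColor(im,cv2.COLOR_RGB2HSV)
    ok=(f['d']>0)&(W[...,0]>.2)&(W[...,0]<.8)&(abs(W[...,1])<.55)
    h=W[...,2]
    tb=ok&(abs(h)<.01); print(n,'table z',np.median(h[tb]))
    m=(ok&(h>.085)&(h<.14)).astype(np.uint8)
    k,l,s,ce=cv2.connectedComponentsWithStats(m)
    for i in range(1,k):
        if s[i,4]<120: continue
        P=W[l==i]; top=P[P[:,2]>np.percentile(P[:,2],95)-.012]
        (cx,cy),(w,hh),a=cv2.minAreaRect(top[:,:2].astype(np.float32))
        print(' hi',s[i].tolist(),'rect',round(cx,3),round(cy,3),round(w,3),round(hh,3),round(a,1),'ztop',np.percentile(P[:,2],[50,95,99]).round(3))
    m=(ok&(hsv[...,1]<45)&(hsv[...,2]>150)&(h>.008)&(h<.035)).astype(np.uint8)
    k,l,s,ce=cv2.connectedComponentsWithStats(m)
    for i in range(1,k):
        if s[i,4]<400: continue
        P=W[l==i]; r=cv2.minAreaRect(P[:,:2].astype(np.float32))
        print(' slab',s[i].tolist(),np.round(r[0],3),np.round(r[1],3),round(r[2],1),'z',np.percentile(P[:,2],[5,50,95]).round(3))
    # whole slab incl. tray
    m=(ok&(h>.010)&(h<.035)&(W[...,1]<.1)).astype(np.uint8)
    k,l,s,ce=cv2.connectedComponentsWithStats(m)
    for i in range(1,k):
        if s[i,4]<800: continue
        P=W[l==i]; r=cv2.minAreaRect(P[:,:2].astype(np.float32)); print(' tray',s[i].tolist(),np.round(r[0],3),np.round(r[1],3),round(r[2],1))
    # rack: h 0.055..0.072
    m=(ok&(h>.055)&(h<.072)&(W[...,0]<.6)&(W[...,1]>.0)).astype(np.uint8)
    k,l,s,ce=cv2.connectedComponentsWithStats(m)
    P=W[m>0]; print(' rackpts',np.percentile(P[:,:2],[1,99],axis=0).round(3).tolist())
    cv2.imwrite(f'pics/{n}_m.png',m*255)
E
cd pics; python3 -c "
import cv2;i=cv2.imread('scene0.png')[130:310,150:430];cv2.imwrite('c1.png',cv2.resize(i,None,fx=2.8,fy=2.8,interpolation=2))"
```

```text
scene table z 0.0010724884498103382
 hi [226, 119, 19, 18, 264] rect 0.727 0.517 0.038 0.068 55.4 ztop [0.114 0.138 0.139]
 hi [167, 134, 41, 29, 847] rect 0.516 0.493 0.113 0.132 89.9 ztop [0.127 0.13  0.131]
 hi [219, 164, 48, 30, 743] rect 0.514 0.209 0.029 0.164 13.2 ztop [0.116 0.13  0.131]
 hi [191, 175, 66, 38, 1053] rect 0.428 0.187 0.027 0.22 11.4 ztop [0.118 0.13  0.13 ]
 slab [315, 233, 93, 69, 3137] [ 0.546 -0.214] [0.198 0.153] 74.9 z [0.019 0.021 0.024]
 tray [314, 230, 99, 75, 3894] [ 0.549 -0.214] [0.203 0.163] 75.0
 rackpts [[0.381, 0.059], [0.56, 0.508]]
side table z -0.0017594840013636648
 hi [377, 215, 40, 86, 1477] rect 0.428 0.19 0.027 0.223 11.4 ztop [0.123 0.126 0.127]
 hi [336, 226, 28, 70, 1059] rect 0.516 0.212 0.027 0.17 11.8 ztop [0.124 0.126 0.127]
 hi [287, 340, 100, 60, 4944] rect 0.517 0.497 0.131 0.102 4.0 ztop [0.127 0.129 0.13 ]
 hi [183, 360, 20, 40, 376] rect 0.707 0.531 0.011 0.038 2.9 ztop [0.124 0.139 0.14 ]
 slab [306, 175, 74, 40, 1752] [ 0.545 -0.209] [0.197 0.152] 74.8 z [0.016 0.018 0.021]
 tray [302, 173, 79, 45, 2225] [ 0.547 -0.212] [0.208 0.163] 75.1
 rackpts [[0.38, 0.074], [0.558, 0.356]]
```

View pics/c1.png

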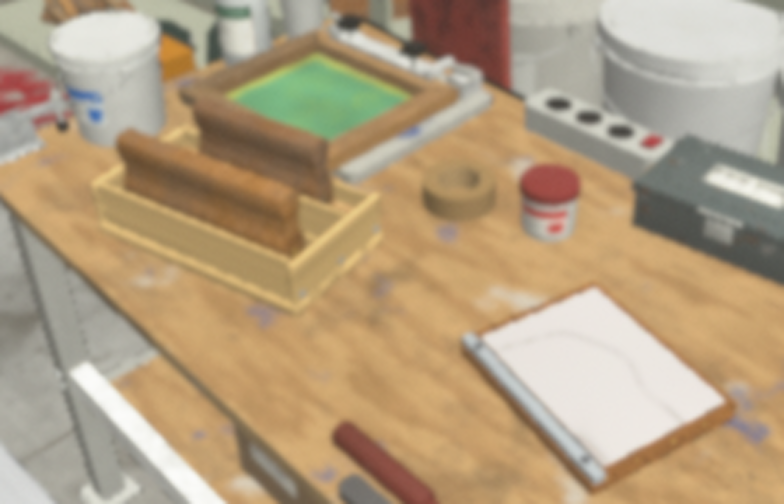

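Long squeegee: near slot, centre (0.428, 0.189), yaw about 12°, 220 mm long as given. Top is 0.127–0.130. Slab: centre (0.548, -0.213), yaw -15°. The sizes and heights agree. I'll move above the long squeegee and check from the wrist.

Call:
{"name": "arm_command", "arguments": {"targets": [{"x": 0.518, "y": -0.774, "z": 0, "rz": -0.5375, "claw": 60}, {"x": 0.518, "y": -0.774, "z": 0, "rz": -0.5375, "claw": 60}, {"x": 0.518, "y": -0.774, "z": 0, "rz": -0.5375, "claw": 60}, {"x": 0.518, "y": -0.774, "z": 0, "rz": -0.5375, "claw": 60}, {"x": 0.518, "y": -0.774, "z": 0, "rz": -0.5375, "claw": 60}, {"x": 0.518, "y": -0.774, "z": 0, "rz": -0.5375, "claw": 60}, {"x": 0.518, "y": -0.774, "z": 0, "rz": -0.5375, "claw": 60}, {"x": 0.518, "y": -0.774, "z": 0, "rz": -0.5375, "claw": 60}, {"x": 0.518, "y": -0.774, "z": 0, "rz": -0.5375, "claw": 60}, {"x": 0.518, "y": -0.774, "z": 0, "rz": -0.5375, "claw": 60}]}}

```text
schema error: expected keys x, y, z, rx, ry, rz, claw
```

Call:
{"name": "arm_command", "arguments": {"targets": [{"x": 0.518, "y": -0.774, "z": 0, "rx": 0, "ry": 0, "rz": -0.5375, "claw": 60}, {"x": 0.518, "y": -0.774, "z": 0, "rx": 0, "ry": 0, "rz": -0.5375, "claw": 60}, {"x": 0.518, "y": -0.774, "z": 0, "rx": 0, "ry": 0, "rz": -0.5375, "claw": 60}, {"x": 0.518, "y": -0.774, "z": 0, "rx": 0, "ry": 0, "rz": -0.5375, "claw": 60}, {"x": 0.518, "y": -0.774, "z": 0, "rx": 0, "ry": 0, "rz": -0.5375, "claw": 60}, {"x": 0.518, "y": -0.774, "z": 0, "rx": 0, "ry": 0, "rz": -0.5375, "claw": 60}, {"x": 0.518, "y": -0.774, "z": 0, "rx": 0, "ry": 0, "rz": -0.5375, "claw": 60}, {"x": 0.518, "y": -0.774, "z": 0, "rx": 0, "ry": 0, "rz": -0.5375, "claw": 60}, {"x": 0.518, "y": -0.774, "z": 0, "rx": 0, "ry": 0, "rz": -0.5375, "claw": 60}, {"x": 0.518, "y": -0.774, "z": 0, "rx": 0, "ry": 0, "rz": -0.5375, "claw": 60}]}}

```text
t: 0.98
tool_pos: [0.4014, 0.2275, 0.2326]
orientation: [1.982, 2.437, 0.0]
force: [0.5, -0.2, -0.5]
opening: 0.0713
gripper_force: 0.0
```

Call:
{"name": "arm_command", "arguments": {"targets": [{"x": 0.05, "y": -0.075, "z": 0, "rx": 0, "ry": 0, "rz": 0, "claw": 60}, {"x": 0.05, "y": -0.075, "z": 0, "rx": 0, "ry": 0, "rz": 0, "claw": 60}, {"x": 0.05, "y": -0.075, "z": 0, "rx": 0, "ry": 0, "rz": 0, "claw": 60}, {"x": 0.05, "y": -0.075, "z": 0, "rx": 0, "ry": 0, "rz": 0, "claw": 60}]}}

```text
t: 1.32
tool_pos: [0.4256, 0.192, 0.2324]
orientation: [-1.978, -2.44, 0.0]
force: [0.1, 0.5, -0.2]
opening: 0.0712
gripper_force: 0.0
```

```bash
python3 - <<'E'
from h import *
s=robot.read_state(); print(s['tool_pos'],s['orientation'],s['q'],s['opening'])
c=cal('wrist'); im,d=robot.read_camera('wrist'); cv2.imwrite('pics/w1.png',im[:,:,::-1])
W=cloud(c,d);h=W[...,2]
ok=(d>0)&(W[...,0]>.3)&(W[...,0]<.6)&(abs(W[...,1]-.2)<.16)
m=(ok&(h>.10)&(h<.14)).astype(np.uint8)
k,l,st,ce=cv2.connectedComponentsWithStats(m)
for i in range(1,k):
    if st[i,4]<200: continue
    P=W[l==i]; r=cv2.minAreaRect(P[:,:2].astype(np.float32)); print(st[i].tolist(),np.round(r[0],4),np.round(r[1],3),round(r[2],1),np.percentile(P[:,2],[50,95]).round(4))
m=ok&(h>.058)&(h<.068); P=W[m]; r=cv2.minAreaRect(P[:,:2].astype(np.float32)); print('rack',np.round(r[0],4),np.round(r[1],3),r[2])
E
```

```text
[0.42563128 0.19195969 0.23237504] [-1.97759309e+00 -2.43997504e+00  4.00719609e-04] [ 3.13368498e-01 -2.36729180e-01  1.84279177e+00  5.62187339e-04
  1.53619956e+00  1.04770569e-01] 0.07122590973352685
[307, 49, 41, 275, 9940] [0.4287 0.1869] [0.029 0.219] 11.2 [0.1275 0.1289]
[416, 83, 58, 192, 6897] [0.5136 0.2179] [0.027 0.15 ] 11.4 [0.1274 0.1289]
rack [0.4704 0.2063] [0.146 0.278] 11.309406280517578
```

View pics/w1.png

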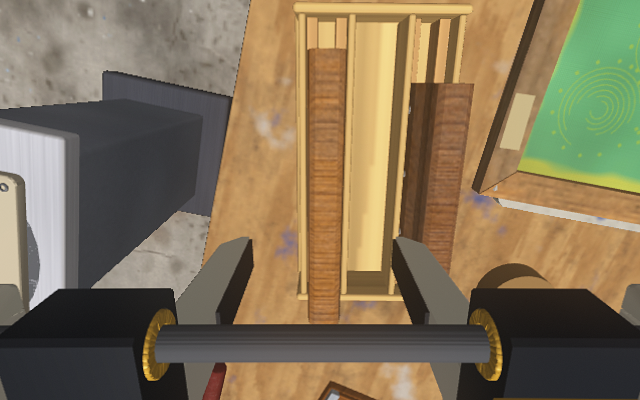

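The long squeegee (columns 308–345) lies midway between the fingers (about 250 and 400). The wrist view agrees with the two fixed cameras: centre (0.4285, 0.188), top 0.1275, yaw 11.3°. Descending.

Call:
{"name": "arm_command", "arguments": {"targets": [{"x": 0.006, "y": -0.008, "z": -0.05, "rx": 0, "ry": 0, "rz": -0.005, "claw": 60}, {"x": 0.006, "y": -0.008, "z": -0.1, "rx": 0, "ry": 0, "rz": -0.005, "claw": 60}, {"x": 0.006, "y": -0.008, "z": -0.15, "rx": 0, "ry": 0, "rz": -0.005, "claw": 60}, {"x": 0.006, "y": -0.008, "z": -0.19, "rx": 0, "ry": 0, "rz": -0.005, "claw": 60}, {"x": 0.006, "y": -0.008, "z": -0.23, "rx": 0, "ry": 0, "rz": -0.005, "claw": 60}, {"x": 0.006, "y": -0.008, "z": -0.26, "rx": 0, "ry": 0, "rz": -0.005, "claw": 60}, {"x": 0.006, "y": -0.008, "z": -0.28, "rx": 0, "ry": 0, "rz": -0.005, "claw": 60}, {"x": 0.006, "y": -0.008, "z": -0.293, "rx": 0, "ry": 0, "rz": -0.005, "claw": 60}, {"x": 0.006, "y": -0.008, "z": -0.293, "rx": 0, "ry": 0, "rz": -0.005, "claw": 60}, {"x": 0.006, "y": -0.008, "z": -0.293, "rx": 0, "ry": 0, "rz": -0.005, "claw": 60}]}}

```text
t: 2.2
tool_pos: [0.4288, 0.1886, 0.0866]
orientation: [1.987, 2.433, 0.0]
force: [-0.1, 0.1, 0.9]
opening: 0.071
gripper_force: 0.0
```

Call:
{"name": "arm_command", "arguments": {"squeeze": 40, "targets": [{"x": 0, "y": 0, "z": 0, "rx": 0, "ry": 0, "rz": 0, "claw": 255}, {"x": 0, "y": 0, "z": 0, "rx": 0, "ry": 0, "rz": 0, "claw": 255}, {"x": 0, "y": 0, "z": 0, "rx": 0, "ry": 0, "rz": 0, "claw": 255}, {"x": 0, "y": 0, "z": 0, "rx": 0, "ry": 0, "rz": 0, "claw": 255}, {"x": 0, "y": 0, "z": 0, "rx": 0, "ry": 0, "rz": 0, "claw": 255}, {"x": 0, "y": 0, "z": 0, "rx": 0, "ry": 0, "rz": 0, "claw": 255}, {"x": 0, "y": 0, "z": 0, "rx": 0, "ry": 0, "rz": 0, "claw": 255}, {"x": 0, "y": 0, "z": 0, "rx": 0, "ry": 0, "rz": 0, "claw": 255}]}}

```text
t: 2.87
tool_pos: [0.4289, 0.1878, 0.0862]
orientation: [1.989, 2.432, 0.0]
force: [0.1, -0.3, 1.4]
opening: 0.0262
gripper_force: 39.5
```

Call:
{"name": "arm_command", "arguments": {"targets": [{"x": 0, "y": 0, "z": 0.01, "rx": 0, "ry": 0, "rz": 0, "claw": 255}, {"x": 0, "y": 0, "z": 0.02, "rx": 0, "ry": 0, "rz": 0, "claw": 255}, {"x": 0, "y": 0, "z": 0.03, "rx": 0, "ry": 0, "rz": 0, "claw": 255}, {"x": 0, "y": 0, "z": 0.04, "rx": 0, "ry": 0, "rz": 0, "claw": 255}, {"x": 0, "y": 0, "z": 0.04, "rx": 0, "ry": 0, "rz": 0, "claw": 255}, {"x": 0, "y": 0, "z": 0.04, "rx": 0, "ry": 0, "rz": 0, "claw": 255}]}}

```text
t: 3.37
tool_pos: [0.4293, 0.188, 0.1068]
orientation: [1.988, 2.432, 0.002]
force: [-0.3, 0.0, -1.8]
opening: 0.0263
gripper_force: 39.4
```

```bash
cat > look.py <<'E'
import sys
from h import *
s=robot.read_state(); print(s['tool_pos'],s['opening'],s['gripper_force'],s['force'],s['wrist_torque'])
im,d=robot.read_camera('side'); cv2.imwrite(f'pics/{sys.argv[1]}.png',im[:,:,::-1])
im2,d2=robot.read_camera('scene'); cv2.imwrite(f'pics/{sys.argv[1]}s.png',im2[:,:,::-1])
np.savez(sys.argv[1]+'.npz',im=im,d=d,im2=im2,d2=d2)
E
python3 look.py l1; python3 -c "
import cv2,numpy as np
a=cv2.imread('pics/l1.png')[110:350,270:470];b=cv2.imread('pics/l1s.png')[80:260,150:300]
cv2.imwrite('pics/l1c.png',np.hstack([cv2.resize(a,(400,480)),cv2.resize(b,(400,480))]))"
```

```text
[0.42932607 0.18804351 0.10675715] 0.02627434799271994 39.429221134632826 [-0.30625745  0.02674311 -1.7941336 ] [-0.02911751  0.05141198  0.00581791]
```

View pics/l1c.png

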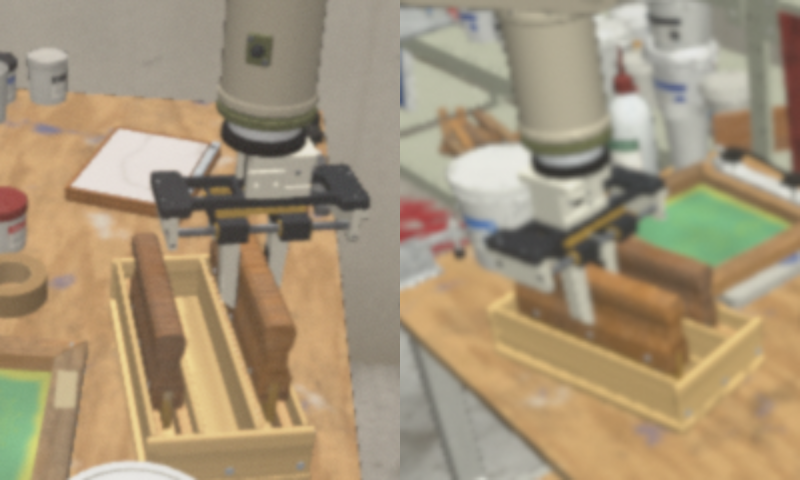

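It is lifted level and held in both views, with about 2 N of weight. Both pads bear under the ridge. Now straight up to full clearance.

Call:
{"name": "arm_command", "arguments": {"squeeze": 50, "targets": [{"x": 0, "y": 0, "z": 0.02, "rx": 0, "ry": 0, "rz": 0, "claw": 255}, {"x": 0, "y": 0, "z": 0.05, "rx": 0, "ry": 0, "rz": 0, "claw": 255}, {"x": 0, "y": 0, "z": 0.08, "rx": 0, "ry": 0, "rz": 0, "claw": 255}, {"x": 0, "y": 0, "z": 0.12, "rx": 0, "ry": 0, "rz": 0, "claw": 255}, {"x": 0, "y": 0, "z": 0.16, "rx": 0, "ry": 0, "rz": 0, "claw": 255}, {"x": 0, "y": 0, "z": 0.2, "rx": 0, "ry": 0, "rz": 0, "claw": 255}, {"x": 0, "y": 0, "z": 0.24, "rx": 0, "ry": 0, "rz": 0, "claw": 255}, {"x": 0, "y": 0, "z": 0.27, "rx": 0, "ry": 0, "rz": 0, "claw": 255}, {"x": 0, "y": 0, "z": 0.29, "rx": 0, "ry": 0, "rz": 0, "claw": 255}, {"x": 0, "y": 0, "z": 0.29, "rx": 0, "ry": 0, "rz": 0, "claw": 255}]}}

```text
t: 4.3
tool_pos: [0.43, 0.1883, 0.2541]
orientation: [1.987, 2.43, 0.006]
force: [0.8, 0.1, -1.8]
opening: 0.0263
gripper_force: 49.3
```

Call:
{"name": "arm_command", "arguments": {"targets": [{"x": 0.004, "y": -0.02, "z": 0, "rx": 0, "ry": 0, "rz": -0.006, "claw": 255}, {"x": 0.013, "y": -0.06, "z": 0, "rx": 0, "ry": 0, "rz": -0.018, "claw": 255}, {"x": 0.025, "y": -0.115, "z": 0, "rx": 0, "ry": 0, "rz": -0.034, "claw": 255}, {"x": 0.038, "y": -0.175, "z": 0, "rx": 0, "ry": 0, "rz": -0.051, "claw": 255}, {"x": 0.051, "y": -0.235, "z": 0, "rx": 0, "ry": 0, "rz": -0.069, "claw": 255}, {"x": 0.064, "y": -0.295, "z": 0, "rx": 0, "ry": 0, "rz": -0.087, "claw": 255}, {"x": 0.077, "y": -0.355, "z": 0, "rx": 0, "ry": 0, "rz": -0.104, "claw": 255}, {"x": 0.09, "y": -0.415, "z": 0, "rx": 0, "ry": 0, "rz": -0.122, "claw": 255}, {"x": 0.103, "y": -0.475, "z": 0, "rx": 0, "ry": 0, "rz": -0.139, "claw": 255}, {"x": 0.116, "y": -0.535, "z": 0, "rx": 0, "ry": 0, "rz": -0.157, "claw": 255}]}}

```text
t: 5.13
tool_pos: [0.4858, -0.0817, 0.2493]
orientation: [-2.345, -2.087, 0.003]
force: [0.2, -0.1, -2.0]
opening: 0.0262
gripper_force: 49.3
```

Call:
{"name": "arm_command", "arguments": {"targets": [{"x": 0.013, "y": -0.06, "z": 0, "rx": 0, "ry": 0, "rz": -0.018, "claw": 255}, {"x": 0.025, "y": -0.115, "z": 0, "rx": 0, "ry": 0, "rz": -0.034, "claw": 255}, {"x": 0.036, "y": -0.165, "z": 0, "rx": 0, "ry": 0, "rz": -0.048, "claw": 255}, {"x": 0.045, "y": -0.205, "z": 0, "rx": 0, "ry": 0, "rz": -0.06, "claw": 255}, {"x": 0.051, "y": -0.235, "z": 0, "rx": 0, "ry": 0, "rz": -0.069, "claw": 255}, {"x": 0.054, "y": -0.249, "z": 0, "rx": 0, "ry": 0, "rz": -0.073, "claw": 255}, {"x": 0.054, "y": -0.249, "z": 0, "rx": 0, "ry": 0, "rz": -0.073, "claw": 255}, {"x": 0.054, "y": -0.249, "z": 0, "rx": 0, "ry": 0, "rz": -0.073, "claw": 255}]}}

```text
t: 5.8
tool_pos: [0.5134, -0.2037, 0.2504]
orientation: [-2.489, -1.914, 0.001]
force: [-0.2, 0.1, -1.4]
opening: 0.0263
gripper_force: 49.3
```

Call:
{"name": "arm_command", "arguments": {"targets": [{"x": 0, "y": 0, "z": 0, "rx": -0.005, "ry": -0.019, "rz": 0, "claw": 255}, {"x": 0, "y": 0, "z": 0, "rx": -0.014, "ry": -0.053, "rz": 0, "claw": 255}, {"x": 0, "y": 0, "z": -0.005, "rx": -0.025, "ry": -0.093, "rz": 0, "claw": 255}, {"x": 0, "y": 0, "z": -0.01, "rx": -0.036, "ry": -0.133, "rz": 0, "claw": 255}, {"x": 0, "y": 0, "z": -0.02, "rx": -0.047, "ry": -0.173, "rz": 0, "claw": 255}, {"x": 0, "y": 0, "z": -0.03, "rx": -0.057, "ry": -0.213, "rz": 0, "claw": 255}, {"x": 0, "y": 0, "z": -0.038, "rx": -0.064, "ry": -0.239, "rz": 0, "claw": 255}, {"x": 0, "y": 0, "z": -0.042, "rx": -0.068, "ry": -0.253, "rz": 0, "claw": 255}, {"x": 0, "y": 0, "z": -0.042, "rx": -0.068, "ry": -0.253, "rz": 0, "claw": 255}, {"x": 0, "y": 0, "z": -0.042, "rx": -0.068, "ry": -0.253, "rz": 0, "claw": 255}]}}

```text
t: 6.63
tool_pos: [0.5134, -0.2029, 0.2299]
orientation: [2.134, 1.643, 0.438]
force: [0.4, -0.3, -1.0]
opening: 0.0264
gripper_force: 49.3
```

```bash
python3 look.py f1; python3 - <<'E'
from h import *
a=cv2.imread('pics/f1.png')[70:310,250:450];b=cv2.imread('pics/f1s.png')[100:340,230:430]
cv2.imwrite('pics/f1c.png',np.hstack([cv2.resize(a,(400,480)),cv2.resize(b,(400,480))]))
R=R_of(robot.read_state()['orientation']);print(R.round(3))
E
```

```text
[ 0.51344978 -0.20286904  0.22993206] 0.026359914222729406 49.28286546841264 [ 0.41451853 -0.25533912 -1.00997835] [0.086006   0.46945932 0.03416853]
[[ 0.256  0.837  0.483]
 [ 0.967 -0.221 -0.13 ]
 [-0.001  0.5   -0.866]]
```

View pics/f1c.png

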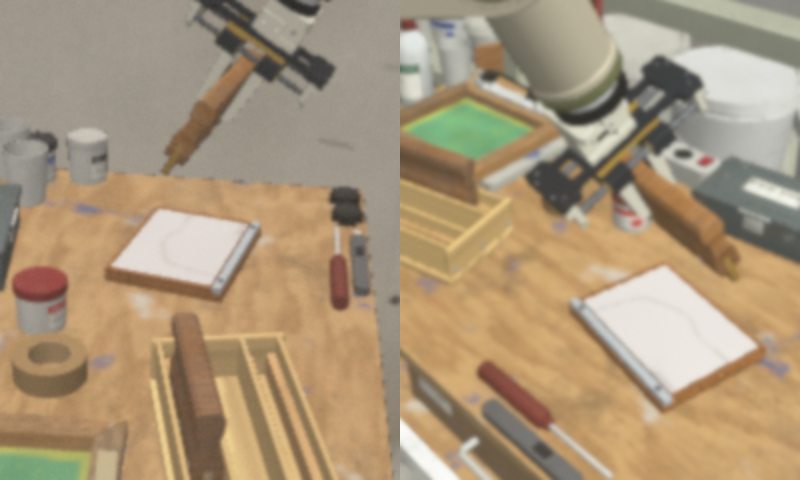

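The squeegee is over the slab, leaning back over the strip side, with the short squeegee, tape and jar untouched. Now I measure its actual pose.

```bash
python3 - <<'E'
from h import *
f=np.load('f1.npz'); s=robot.read_state(); R=R_of(s['orientation']); t=s['tool_pos']
for n,im,d in(('side',f['im'],f['d']),('scene',f['im2'],f['d2'])):
    W=cloud(cal(n),d); T=(W-t)@R; hsv=cv2.cvtColor(im,cv2.COLOR_RGB2HSV)
    m=(d>0)&(abs(T[...,0])<.14)&(abs(T[...,1])<.04)&(T[...,2]>-.06)&(T[...,2]<.1)&(hsv[...,1]>70)&(hsv[...,0]<25)
    P=T[m]; print(n,len(P),'x',np.percentile(P[:,0],[1,99]).round(3),'z',np.percentile(P[:,2],[1,99]).round(3))
    for z0 in np.arange(-.045,.08,.01):
        Q=P[abs(P[:,2]-z0)<.005]
        if len(Q)>8: print(' z%.3f'%z0,len(Q),'y',np.percentile(Q[:,1],[5,50,95]).round(4),'x',np.percentile(Q[:,0],[2,98]).round(3))
    # lowest edge vs x: tilt along length
    bx=np.arange(-.1,.1,.02); e=[(x,np.percentile(P[abs(P[:,0]-x)<.01][:,2],98)) for x in bx if (abs(P[:,0]-x)<.01).sum()>15]
    print(' edge',np.round(e,3).tolist())
    b=W[m][P[:,2]>.055]; print(' bladeW mean',b.mean(0).round(3),'minz',np.percentile(W[m][:,2],1).round(3))
E
```

```text
side 769 x [-0.094  0.114] z [-0.042  0.063]
 z-0.045 113 y [-0.0111 -0.0021  0.0046] x [-0.093  0.106]
 z-0.035 265 y [-0.0156 -0.0046  0.0086] x [-0.087  0.112]
 z-0.025 45 y [-0.0153 -0.0035  0.0086] x [0.054 0.113]
 z-0.015 38 y [-0.0137 -0.0041  0.0061] x [0.106 0.113]
 z-0.005 31 y [-0.011  -0.0041  0.0044] x [0.107 0.114]
 z0.005 57 y [-0.0144 -0.0089  0.0055] x [0.008 0.113]
 z0.015 83 y [-0.0178 -0.011   0.0095] x [0.017 0.114]
 z0.025 41 y [-0.0161 -0.0037  0.0086] x [0.106 0.114]
 z0.035 45 y [-0.0154 -0.0038  0.0086] x [0.105 0.113]
 z0.045 27 y [-0.0132 -0.0038  0.0061] x [0.106 0.114]
 z0.055 11 y [-0.007  -0.004  -0.0009] x [0.106 0.113]
 z0.065 13 y [-0.0081 -0.0044 -0.0008] x [0.088 0.113]
 edge [[-0.06, -0.036], [-0.04, -0.034], [-0.02, -0.019], [0.0, -0.022], [0.02, 0.015], [0.04, 0.014], [0.06, 0.017], [0.08, 0.018]]
 bladeW mean [ 0.569 -0.107  0.174] minz 0.174
scene 1295 x [-0.11   0.025] z [-0.043  0.058]
 z-0.045 428 y [-0.0079  0.001   0.0096] x [-0.108  0.027]
 z-0.035 251 y [-0.0129 -0.0089  0.0128] x [-0.11   0.007]
 z-0.025 63 y [-0.013  -0.0063  0.0112] x [-0.11  -0.021]
 z-0.015 32 y [-0.0082  0.0013  0.0111] x [-0.11  -0.108]
 z-0.005 59 y [-0.0089 -0.0083  0.0078] x [-0.11  -0.012]
 z0.005 133 y [-0.0116 -0.0093  0.0054] x [-0.11  -0.007]
 z0.015 126 y [-0.0141 -0.0122  0.0112] x [-0.11  -0.013]
 z0.025 82 y [-0.0144 -0.0137  0.0112] x [-0.11 -0.01]
 z0.035 74 y [-0.0146 -0.0137  0.0109] x [-0.11  -0.008]
 z0.045 24 y [-0.0138 -0.0015  0.0113] x [-0.11  -0.043]
 z0.055 11 y [-0.0043 -0.0001  0.0037] x [-0.109 -0.106]
 z0.065 12 y [-0.0042 -0.0022  0.0027] x [-0.11 -0.1 ]
 edge [[-0.1, 0.061], [-0.08, 0.033], [-0.06, 0.034], [-0.04, 0.034], [-0.02, 0.033], [0.0, 0.035], [0.02, -0.038]]
 bladeW mean [ 0.516 -0.315  0.178] minz 0.182
```

The blade middle is at about (0.544, -0.211, 0.171), 151 mm above the slab and within 4 mm of its centre. The tilt is 30.0°, and the edge is level and parallel to the strip to within about 0.5°. Settling, then handing in.

Call:
{"name": "arm_command", "arguments": {"targets": [{"x": 0.005, "y": -0.004, "z": -0.002, "rx": 0, "ry": 0, "rz": 0, "claw": 255}, {"x": 0.005, "y": -0.004, "z": -0.002, "rx": 0, "ry": 0, "rz": 0, "claw": 255}, {"x": 0.005, "y": -0.004, "z": -0.002, "rx": 0, "ry": 0, "rz": 0, "claw": 255}, {"x": 0.005, "y": -0.004, "z": -0.002, "rx": 0, "ry": 0, "rz": 0, "claw": 255}, {"x": 0.005, "y": -0.004, "z": -0.002, "rx": 0, "ry": 0, "rz": 0, "claw": 255}, {"x": 0.005, "y": -0.004, "z": -0.002, "rx": 0, "ry": 0, "rz": 0, "claw": 255}, {"x": 0.005, "y": -0.004, "z": -0.002, "rx": 0, "ry": 0, "rz": 0, "claw": 255}, {"x": 0.005, "y": -0.004, "z": -0.002, "rx": 0, "ry": 0, "rz": 0, "claw": 255}]}}

```text
t: 7.4
tool_pos: [0.5163, -0.2061, 0.2291]
orientation: [2.134, 1.64, 0.438]
force: [0.4, 0.4, -2.3]
opening: 0.0262
gripper_force: 49.3
```

```bash
python3 -c "
from h import *
s=robot.read_state();print(s['tool_pos'],s['gripper_force'],s['opening'],abs(s['dq']).max());print(robot.close_job())"
```

```text
[ 0.51634467 -0.20612721  0.22912781] 49.2824334371835 0.026167672330368437 0.0013664633522938387
the job is handed in; nothing more can be done
None
```

I handed the job in at about 7.4 s with the long squeegee held still over the slab: leaning 30° back over the steel-edged side, rubber edge level, parallel to the strip and about 15 cm above the slab's middle; the slab, short squeegee, tape and jar were not touched.

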